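# Feed a carton into a shielded counter with the push stick

### The arm

A 6-joint arm with a two-finger parallel gripper is mounted at the origin on a cart in front of the work surface, level with it; the furniture and walls round the work are solid. World frame = base frame: x ahead of the robot, y to its left, z up, the work surface at z = 0. Lengths are in m, angles in rad, forces in N, time in s.
With the tool pointing down it reaches from about 0.325 to 0.9 m from the base axis. Payload 3.5 kg.
Tool frame: the origin (TCP) lies midway between the tips of the shut fingers; the grasp point (between the pads) lies 19 mm behind it; z points along the fingers, y is the line along which they close (so a half turn about z gives the same grasp; the last joint's range is limited). The gripper opens to 85 mm and grips with 20 to 120 N. Pads are 22 mm wide; open, the fingers measure 114 mm over their backs; the gripper's body (76 mm by 85 mm) begins 54 mm behind the grasp point. The pads swing forward as they close: fully open they stand 13 mm farther back than shut.
Start: joints at [1.082, 0.276, -0.026, 1.268, 0, 1.467], TCP at [0.235, 0.579, 0.231] pointing down, gripper open.
Joint ranges: [-3.12, 3.12], [-0.85, 1.88], [-1.08, 1.24], [-1.95, 2.15], [-1.57, 1.53], [-3.14, 3.14]. Speed limits (rad/s): [2.57, 2.57, 3.14, 3.14, 3.14, 3.14].

### API

Orientations are given as a unit quaternion [x, y, z, w].
In Python, from station import * gives the robot as it stands.
- The arm moves only by the tool step_arm, never from a script. Its argument "steps" is a list of rows, each a list of 2 entries, a list of its own where there are three numbers: the shift along the world's x, y, z in m, then the turn about the world's z in rad. In form: [[[x, y, z], twist], ...]. A call has exactly 8 rows; each row shifts and turns the commanded pose from where the row before left it; what a row does not reach is not made up. A row lasts 1/8 s, in which the tool goes at most 62.5 mm and 10.7 degrees, less where a joint would pass 70% of its speed; a pose out of reach is approached as far as the arm can. A call is refused whole if a number of a shift passes 0.0625 or a number of a turn 0.188, either way. A call with a gripper value outside its range is refused whole. "grip" is the closure, from -1 (fully open) to 1 (shut), set as the call begins (left out, the last holds). The fingers move at their own pace and stop on an object; "force" is the grip in N (left out, the last holds). Time passes only in rows, so rows that do not move let the fingers close, or fill a call up. It gives the time, the measured TCP pose, the force, the opening and the grip force at its end, in the units of the state.
- state(): the state, without advancing time (a new reading comes with each control period).
- grab_frame(name): name is "side" or "top"; returns the picture (400x640x3 uint8, red, green, blue); there is no depth.
- get_calibration(name): a dict with "fovy" (degrees; the focal length in pixels is half the picture's height over the tangent of half this angle, whatever the lens; pixels are square), "cx", "cy" (the principal point, pixels), "D" ([k1, k2, p1, p2, k3] as OpenCV has them; the pictures are not rectified), "world_from_camera" (4x4, takes a point from camera to world coordinates). Camera axes: x right, y down, z forward; pixel columns grow to the right and rows downward; lengths in m; the calibration is good to about 2 mm. A picture is of the moment at which its call begins. get_calibration takes no time and is no camera call.
- finish_job(): hands the job in; it is judged then, once.
Trained networks look in the newest picture that a camera, given by its name, has taken for a name from the list of things; names that differ only in an ending like _2 or _b are one class to them, and where a whole thing is asked for, a point or a joint stands for the part that bears it (a point fixed in the world has none). Each returns a list of dicts, best first, with "conf" (0 to 1); they miss things now and then, are a little off and sometimes report something else, mostly with a low value. They report only what shows in the picture. A call takes as long as a camera call.
- boxes_of(camera, label): "xyz" ([x, y, z] in m, in the coordinates of the camera as it stood for that picture, good to about 4 mm: the middle of the surface that is visible of it).
- masks_of(camera, label): "region" (400x640 bool, what is visible of it).
The state is a dict: "clock": time; "qpos": joint angles; "qvel": joint speeds; "joint_torque": joint torques, N m; "tcp_pos": TCP position; "tool_rot": TCP orientation; "wrist_force": force on the tool from outside, world axes, zero at the start; "ft_torque": the same for the moment, N m; "finger_gap": finger opening in m; "finger_force": force on a finger pad.
Only numpy, scipy, OpenCV 4.12 (cv2) and the standard library are available. Lean on these libraries where they do the work, as an engineer would, in place of code of your own. Each camera call takes 0.05 s, during which the arm holds its last target. There are 200 camera calls.

### The job

Take the orange push stick by its upright handle and, pushing only with the stick's nose, feed the white carton along the deck and through the low guarded slot of the shielded counter until it meets the sprung stop hidden inside; press it home there with about 12 N for about a second, never more than 20 N. Then draw the stick out, leaving the carton fully inside, and stand the stick flat on the bench, clear of the counter and its deck. Keep the gripper off the carton and the counter, and leave the vials, the bottle and the beaker undisturbed.

Things in the scene. Friction and masses are not known exactly. Their poses are not given: they have to be found in the camera images.
- counter: White shielded counter, fixed to the bench: a tunnel with an aluminium deck before its slot. Origin on the bench under the middle of the slot; x = feed direction into the tunnel, z up. Tunnel x 0 to 165 mm, 190 mm wide outside, 124 mm inside, 100 mm high (fittings to 109). Deck top 8 mm over the bench, 190 mm wide, x -160 to 165 mm
- slot (a point): Middle of the slot at the deck's top surface, 8 mm above the counter's origin; axes as the counter's. A yellow guard bar over the slot (x -14 to -2 mm, from 41 to 87 mm over the bench) leaves an opening 33 mm high over the deck and 121 mm wide
- infeed (a point): Point on the middle line of the deck's top at its outer end, 160 mm before the slot; axes as the counter's. Two fences 20 mm high over the deck guide the carton: inner faces 150 mm apart up to 70 mm before the slot, then tapering to 121 mm at the slot
- chamber (a point): Point on the deck's middle line 113 mm past the slot; axes as the counter's. The hidden rubber stop's face is 105 to 125 mm past the slot, different each time. It is sprung: gives from about 2 N, 0.5 mm per further newton, 14 mm at most. From 20 mm past the slot a sprung shoe rubs on the carton's top; pushing takes up to about 7 N before the stop
- carton: Flat white sealed carton, 91 mm (x) by 116 mm (y) by 28 mm high, about 0.25 kg, lying on the infeed deck in front of the slot, a little askew. Origin at the centre of its underside; its +x face (46 mm from the origin) leads into the slot, the stick pushes on the middle of its -x face (45 mm from the origin)
- push_stick: Orange push stick standing flat on the bench, 0.2 kg: a bar 34 mm wide and 16 mm high from x = -30 to +140 mm, with an upright square handle 24 by 24 mm at its origin, from 15 to 85 mm above the sole. Origin on the sole under the handle's centre; x points along the bar to its nose, z up
- stick_nose (a point): Middle of the push stick's black rubber nose face (46 mm wide, 16 mm high), 140 mm ahead of the handle's centre and 8 mm above the sole; axes as the stick's
- beaker: Clear beaker, 66 mm across, 87 mm high, origin at the centre of its underside; leave alone
- bottle: Clear bottle with black cap, 59 mm across, 116 mm high, origin at the centre of its underside; leave alone
- vial_a: 20 ml vial with crimped cap, 22 mm across, 78 mm high, origin at the centre of its underside; leave alone
- vial_b: 20 ml vial with crimped cap, 22 mm across, 78 mm high, origin at the centre of its underside; leave alone

How it is judged:
On the way, in this order (a step that is already met when the one before it is completed fails the run):
1. the push stick is lifted off the bench (height (world z) of push_stick above 0.007 m), for 0.1 s.
2. the stick presses the carton against the hidden stop with 8.5 to 20 N for 0.5 s (contact force between push_stick and carton above 8.5 N and x of carton in the frame of slot above 0.057 m), for 0.5 s.
At the end, for the whole second after the job is handed in: The carton lies flat and square (0.08 rad) inside the tunnel, its centre at least 55 mm past the slot; the stick stands flat on the bench, released, not touching the counter or on its deck, its nose at least 30 mm outside the slot; all at rest (x of carton in the frame of slot above 0.055 m and angle between the x axis of carton and the x axis of counter, either way round below 0.08 rad and z of carton in the frame of slot below 0.004 m and linear speed of each of carton, push_stick below 0.01 m/s and x of stick_nose in the frame of slot below -0.03 m and height (world z) of push_stick below 0.004 m and angle between push_stick's own z axis and vertical below 0.06 rad and contact force between push_stick and counter below 0.1 N).
It fails at once if the stick pushes the carton with more than 20 N (contact force between push_stick and carton above 20 N).
It fails at once if the stick is rammed against the counter (over 20 N) (contact force between push_stick and counter above 20 N).
It fails at once if the robot itself touches the carton (contact force between any of the fingers, the arm and carton above 0.5 N).
It fails at once if the robot itself pushes on the counter (contact force between any of the fingers, the arm and counter above 3 N).
It fails at once if a vial, the bottle or the beaker is disturbed (moved 15 mm or tipped) (distance of any of beaker, bottle, vial_a, vial_b from where it was at the start of the episode above 0.015 m or angle between any of beaker, bottle, vial_a, vial_b's own z axis and vertical above 0.3 rad).
It also fails if it takes over 64 s, if anything falls off the work surface, if the arm or the gripper's body presses on something with over 40 N, if the wrist force passes 120 N, or if a joint passes its speed limit or range.

## Working session

There is one attempt and no reset: what is moved stays moved. The work goes in short steps, Python scripts to look and compute and a tool call to move; the robot and the scene stay as the last step left them, time stands still between calls to the robot, and variables do not carry over. Pictures are saved under pics/ and viewed, at most 10 in all, crops included, and the job is handed in when it is done.

Besides the shell and the picture viewer there is one more tool, called after "Request:" as name(argument=value, ...) on one line, values as JSON. step_arm: Moves the arm, as the interface text tells. Its arguments: {"type":"object","properties":{"steps":{"type":"array"},"grip":{"type":"number"},"force":{"type":"number"}},"required":["steps"]}

```bash
mkdir -p pics; cat > h.py <<'E'
from station import *
import numpy as np, cv2
def cal(n):
    c=get_calibration(n); f=200/np.tan(np.radians(c["fovy"])/2)
    return np.array([[f,0,c["cx"]],[0,f,c["cy"]],[0,0,1]]),np.array(c["D"],float),np.array(c["world_from_camera"])
def toz(n,uv,z):
    K,D,T=cal(n); p=cv2.undistortPoints(np.array(uv,float).reshape(-1,1,2),K,D).reshape(-1,2)
    d=np.c_[p,np.ones(len(p))]@T[:3,:3].T; o=T[:3,3]
    z=np.broadcast_to(z,len(p))
    return o+d*((z-o[2])/d[:,2])[:,None]
def proj(n,P):
    K,D,T=cal(n); W=np.linalg.inv(T); r=cv2.Rodrigues(W[:3,:3])[0]
    return cv2.projectPoints(np.array(P,float).reshape(-1,1,3),r,W[:3,3],K,D)[0].reshape(-1,2)
E
python3 - <<'E'
from h import *
s=state();print(s["clock"],s["tcp_pos"],s["tool_rot"],s["wrist_force"],s["finger_gap"])
for n in("side","top"):
    im=grab_frame(n);cv2.imwrite(f"pics/{n}0.png",im[:,:,::-1])
    K,D,T=cal(n);print(n,T[:3,3].round(3),T[:3,2].round(2),K[0,0])
    for l in("counter","carton","push_stick","beaker","bottle","vial_a"):
        for b in boxes_of(n,l)[:2]:print(l,round(b["conf"],2),(T[:3,:3]@b["xyz"]+T[:3,3]).round(3))
E
```

```text
0.0 [0.23485422 0.5784036  0.23015685] [ 1.91724642e-01  9.81448151e-01 -1.04325609e-03 -3.17091857e-04] [-0.59862886  0.28312754 -0.15044706] 0.08520837349802758
side [0.353 0.904 0.575] [ 0.25 -0.74 -0.62] 402.7302644364628
counter 0.65 [0.521 0.148 0.072]
carton 0.76 [0.482 0.253 0.04 ]
push_stick 0.69 [0.477 0.456 0.016]
beaker 0.77 [0.719 0.329 0.056]
beaker 0.66 [0.477 0.456 0.018]
bottle 0.68 [0.765 0.235 0.088]
vial_a 0.94 [0.679 0.456 0.049]
vial_a 0.59 [0.389 0.069 0.046]
top [0.5   0.298 1.047] [ 0.08 -0.02 -1.  ] 480.42706172643994
counter 0.69 [0.528 0.116 0.101]
carton 0.87 [0.481 0.237 0.035]
push_stick 0.72 [0.489 0.451 0.015]
beaker 0.81 [0.734 0.316 0.039]
bottle 0.67 [0.759 0.222 0.084]
vial_a 0.6 [0.392 0.069 0.075]
vial_a 0.59 [0.677 0.446 0.07 ]
```

View pics/top0.png

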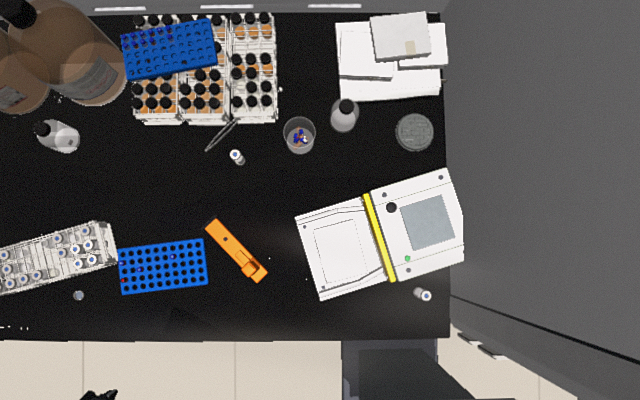

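View pics/side0.png

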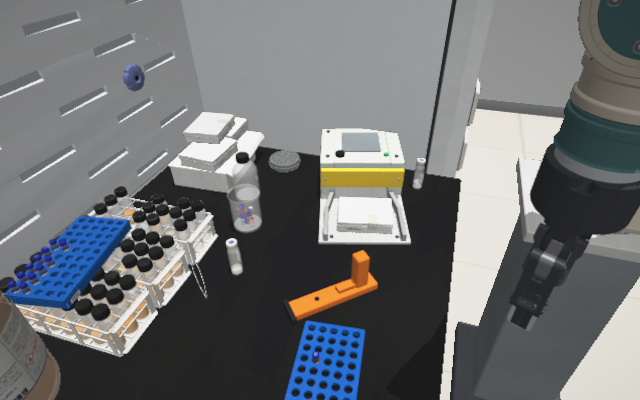

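```bash
cat > fit.py <<'E'
from h import *
from scipy.optimize import minimize
S=4
def fill(n,boxes,p,z0):
    m=np.zeros((400*S,640*S),np.uint8); c,s=np.cos(p[2]),np.sin(p[2])
    for x0,x1,y0,y1,za,zb in boxes:
        P=np.array([[c*x-s*y+p[0],s*x+c*y+p[1],z+z0] for x in(x0,x1) for y in(y0,y1) for z in(za,zb)])
        cv2.fillConvexPoly(m,cv2.convexHull((proj(n,P)*S+S/2-.5).round().astype(np.int32)),1)
    return cv2.resize(m.astype(np.float32),(640,400),interpolation=cv2.INTER_AREA)
def fit(masks,boxes,p0,z0=0):
    def f(p):
        e=0
        for n,m in masks.items():
            a=fill(n,boxes,p,z0); e+=np.abs(a-m).sum()/m.sum()
        return e
    r=minimize(f,p0,method="Nelder-Mead",options=dict(initial_simplex=np.array(p0)+np.array([[0,0,0],[.015,0,0],[0,.015,0],[0,0,.12]]),xatol=2e-4,fatol=1e-4))
    return r.x,r.fun
def mask(n,l):
    return masks_of(n,l)[0]["region"].astype(np.float32)
STICK=[(-.03,.14,-.017,.017,0,.016),(.13,.14,-.023,.023,0,.016),(-.012,.012,-.012,.012,.015,.085)]
CARTON=[(-.045,.046,-.058,.058,0,.028)]
COUNTER=[(-.16,.165,-.095,.095,0,.008),(0,.165,-.095,.095,0,.1),(-.014,-.002,-.095,.095,.041,.087)]
def stickmask(n):
    im=cv2.cvtColor(grab_frame(n),cv2.COLOR_RGB2HSV); return im
E
python3 - <<'E'
from fit import *
p=toz("top",[[212,224],[258,272],[308,259],[385,234]],[.016,.016,.008,.087]);print(p.round(3))
for n in("side","top"):grab_frame(n)
M={l:{n:mask(n,l) for n in("side","top")} for l in("counter","carton","push_stick")}
fr=p[2]; sl=p[3]; y=np.arctan2(*(sl-fr)[1::-1])
a=np.arctan2(*(p[0]-p[1])[1::-1])
for l,B,q,z in(("counter",COUNTER,[sl[0],sl[1],y],0),("carton",CARTON,[.481,.24,y],.008),("push_stick",STICK,[p[1][0]+.03*np.cos(a),p[1][1]+.03*np.sin(a),a],0)):
    for ns in(("top",),("side",),("top","side")):
        print(l,ns,[M[l][n].sum() for n in ns],*fit({n:M[l][n] for n in ns},B,q,z))
ov=np.hstack([np.dstack([M[l][n]*255 for l in M])[100:,150:500] for n in("top","side")])
cv2.imwrite("pics/m.png",ov)
E
```

```text
[[0.543 0.504 0.016]
 [0.44  0.405 0.016]
 [0.466 0.298 0.008]
 [0.517 0.144 0.087]]
counter ('top',) [np.float32(158.0)] [ 1.33280267  1.03121067 10.92516938] 1.0
counter ('side',) [np.float32(7898.0)] [ 0.51442447  0.14661347 -1.27401426] 0.2641570568084717
counter ('top', 'side') [np.float32(158.0), np.float32(7898.0)] [ 0.6401415   0.62327678 -1.80099452] 88.52595520019531
carton ('top',) [np.float32(2303.0)] [ 0.48314954  0.23133013 -1.3228306 ] 0.053598567843437195
carton ('side',) [np.float32(1896.0)] [ 0.48538969  0.23056748 -1.31618479] 0.05814873427152634
carton ('top', 'side') [np.float32(2303.0), np.float32(1896.0)] [ 0.48469102  0.2311153  -1.32972477] 0.12863031029701233
push_stick ('top',) [np.float32(1338.0)] [0.45097817 0.41759443 0.77792233] 0.07613976299762726
push_stick ('side',) [np.float32(2312.0)] [0.45082038 0.41703631 0.76681236] 0.07955773919820786
push_stick ('top', 'side') [np.float32(1338.0), np.float32(2312.0)] [0.45079421 0.41792157 0.77102023] 0.16362391412258148[ WARN:0@8.045] global loadsave.cpp:1063 imwrite_ Unsupported depth image for selected encoder is fallbacked to CV_8U.
```

View pics/m.png

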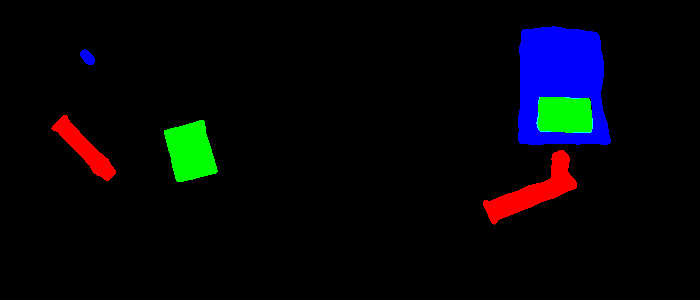

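```bash
python3 - <<'E'
from fit import *
COUNTER[:]=COUNTER+[(-.16,-.07,.075,.08,0,.028),(-.16,-.07,-.08,-.075,0,.028),(0,.165,-.05,.05,.1,.1)]
im={n:grab_frame(n) for n in("top","side")}
t=im["top"].max(2)>120
t=t.astype(np.uint8); t[:, :290]=0;t[:150]=0;t[305:]=0
k,lab,st,_=cv2.connectedComponentsWithStats(t); i=1+st[1:,4].argmax(); m=(lab==i).astype(np.uint8)
cs,_=cv2.findContours(m,cv2.RETR_EXTERNAL,cv2.CHAIN_APPROX_NONE); T=np.zeros_like(m);cv2.drawContours(T,cs,-1,1,-1)
print(st[i])
r=[x for x in masks_of("side","counter") if x["region"].sum()>3000][0]["region"]|masks_of("side","carton")[0]["region"]
r=cv2.morphologyEx(r.astype(np.uint8),cv2.MORPH_CLOSE,np.ones((5,5)))
M={"top":T.astype(np.float32),"side":r.astype(np.float32)}
for ns in(("top",),("side",),("top","side")):
    q,e=fit({n:M[n] for n in ns},COUNTER,[.515,.146,-1.27]);print(ns,q,e)
    if ns==("top",): Q=q
# yellow bar check, top face z=.087
h=cv2.cvtColor(im["top"],cv2.COLOR_RGB2HSV); y=((h[...,0]>20)&(h[...,0]<35)&(h[...,1]>150)&(h[...,2]>120)).astype(np.uint8); y[:150]=0;y[:,:340]=0;y[:,420:]=0
c,w,a=cv2.minAreaRect(cv2.findNonZero(y)); b=cv2.boxPoints((c,w,a)); print(y.sum(),toz("top",b,.087).round(4), toz("top",[c],.087))
o=cv2.cvtColor(im["top"],cv2.COLOR_RGB2BGR)
for B,p,z in((COUNTER,Q,0),(CARTON,[.4845,.231,-1.325],.008),(STICK,[.451,.4175,.772],0)):
    f=(fill("top",B,p,z)>.5).astype(np.uint8); cc,_=cv2.findContours(f,cv2.RETR_EXTERNAL,cv2.CHAIN_APPROX_NONE); cv2.drawContours(o,cc,-1,(0,0,255),1)
cv2.imwrite("pics/ov.png",cv2.resize(o[140:320,190:480],None,fx=2.6,fy=2.6))
E
```

```text
[ 370  168   94  114 7395]
('top',) [ 0.51514105  0.14102103 -1.27894281] 1.007538914680481
('side',) [ 0.51444695  0.14587487 -1.27325324] 0.03959282115101814
('top', 'side') [ 0.5144119   0.14501472 -1.27609513] 1.049180507659912
451 [[0.5971 0.1891 0.087 ]
 [0.601  0.1765 0.087 ]
 [0.4237 0.1234 0.087 ]
 [0.42   0.136  0.087 ]] [[0.50999511 0.15618354 0.087     ]]
```

View pics/ov.png

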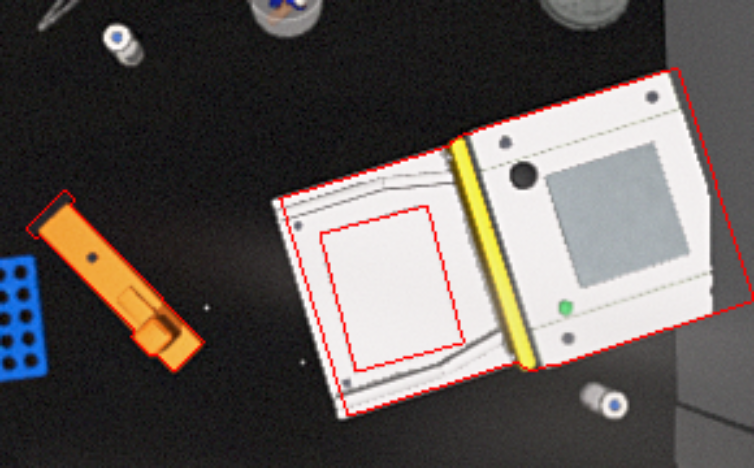

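Request:
step_arm(steps=[[[0.027,-0.02,0],0.145],[[0.027,-0.02,0],0.145],[[0.027,-0.02,0],0.145],[[0.027,-0.02,0],0.145],[[0.027,-0.02,0],0.145],[[0.027,-0.02,0],0.145],[[0.027,-0.02,0],0.145],[[0.027,-0.021,0],0.145]], grip=-1, force=100)

```text
clock: 2.3
tcp_pos: [0.4521, 0.4174, 0.2314]
tool_rot: [-0.38, 0.925, 0.0, 0.0]
wrist_force: [0.2, 0.7, 0.0]
finger_gap: 0.0855
finger_force: 0.0
```

Request:
step_arm(steps=[[[0,0,-0.03],0],[[0,0,-0.03],0],[[0,0,-0.03],0],[[0,0,-0.02],0],[[0,0,0],0],[[0,0,0],0],[[0,0,0],0],[[0,0,0],0]])

```text
clock: 3.3
tcp_pos: [0.4518, 0.4186, 0.1225]
tool_rot: [-0.378, 0.926, 0.0, 0.001]
wrist_force: [-0.9, -0.8, 1.2]
finger_gap: 0.0856
finger_force: 0.0
```

```bash
python3 - <<'E'
from h import *
s=state();print(s["clock"],s["tcp_pos"],s["tool_rot"],s["wrist_force"],s["qpos"])
q=s["tool_rot"];from scipy.spatial.transform import Rotation as R
y=R.from_quat(q).as_matrix()[:,1];print(np.arctan2(y[1],y[0]))
a=grab_frame("side");b=grab_frame("top")
cv2.imwrite("pics/g.png",np.hstack([cv2.resize(a[170:370,220:450],None,fx=1.7,fy=1.7),cv2.resize(b[150:350,150:380],None,fx=1.7,fy=1.7)])[:,:,::-1])
E
```

```text
3.3 [0.45182596 0.4185748  0.12246548] [-3.77528594e-01  9.25997359e-01  2.63538496e-04  9.90561406e-04] [-0.92607844 -0.77568629  1.18940694] [ 6.42295307e-01  3.33866892e-01 -1.87900147e-01  1.04697927e+00
  9.95713344e-06 -1.31956969e-01]
2.3450483494789585
```

View pics/g.png

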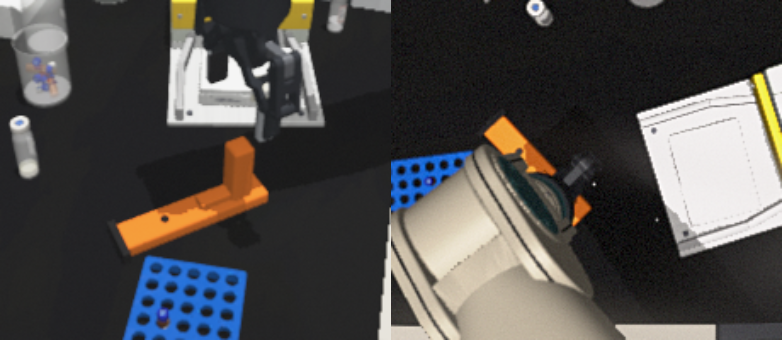

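Request:
step_arm(steps=[[[-0.001,-0.001,-0.02],0],[[0,0,-0.02],0],[[0,0,-0.02],0],[[0,0,-0.02],0],[[0,0,-0.015],0],[[0,0,0],0],[[0,0,0],0],[[0,0,0],0]])

```text
clock: 4.4
tcp_pos: [0.451, 0.4176, 0.0273]
tool_rot: [-0.378, 0.926, 0.0, 0.001]
wrist_force: [-0.6, -0.1, 0.0]
finger_gap: 0.0853
finger_force: 0.0
```

Request:
step_arm(steps=[[[0,0,0],0],[[0,0,0],0],[[0,0,0],0],[[0,0,0],0],[[0,0,0],0],[[0,0,0],0],[[0,0,0],0],[[0,0,0],0]], grip=1, force=100)

```text
clock: 5.4
tcp_pos: [0.4504, 0.4172, 0.0266]
tool_rot: [-0.377, 0.926, 0.0, 0.0]
wrist_force: [-0.0, -0.6, 4.1]
finger_gap: 0.0228
finger_force: 97.8
```

Request:
step_arm(steps=[[[0,0,0.01],0],[[0,0,0.02],0],[[0,0,0.03],0],[[-0.007,0.007,0],-0.1],[[-0.007,0.007,0],-0.15],[[-0.007,0.007,0],-0.15],[[-0.006,0.006,0],-0.15],[[0,0,0],-0.15]])

```text
clock: 6.4
tcp_pos: [0.422, 0.4439, 0.0859]
tool_rot: [-0.035, 0.999, -0.0, -0.001]
wrist_force: [-0.3, -0.7, -2.1]
finger_gap: 0.0226
finger_force: 97.2
```

Request:
step_arm(steps=[[[0,0,0],-0.17],[[0,0,0],-0.17],[[0,0,0],-0.17],[[0,0,0],-0.17],[[0,0,0],-0.17],[[0,0,0],-0.17],[[0,0,0],-0.17],[[0,0,0],-0.158]])

```text
clock: 7.4
tcp_pos: [0.4225, 0.4436, 0.0859]
tool_rot: [0.597, 0.802, -0.001, -0.0]
wrist_force: [0.5, -0.4, -2.2]
finger_gap: 0.023
finger_force: 97.2
```

Request:
step_arm(steps=[[[0,0,0],0],[[0,0,0],0],[[0,0,0],0],[[0,0,0],0],[[0,0,0],0],[[0,0,0],0],[[0,0,0],0],[[0,0,0],0]])

```text
clock: 8.4
tcp_pos: [0.4232, 0.4441, 0.0863]
tool_rot: [0.595, 0.804, -0.0, -0.0]
wrist_force: [0.6, 0.0, -2.3]
finger_gap: 0.023
finger_force: 97.2
```

```bash
cat > look.py <<'E'
from fit import *
from scipy.spatial.transform import Rotation as R
import sys
s=state();print(s["clock"],s["tcp_pos"].round(4) if hasattr(s["tcp_pos"],"round") else s["tcp_pos"],s["wrist_force"])
y=R.from_quat(s["tool_rot"]).as_matrix()[:,1];print("yaw stick",np.arctan2(y[1],y[0])-np.pi/2)
a=grab_frame("side");b=grab_frame("top")
C=(.5135,.1475);F=np.array([np.cos(-1.276),np.sin(-1.276)]);L=np.array([-F[1],F[0]])
z=s["tcp_pos"][2]-.0266
zc=float(sys.argv[2]) if len(sys.argv)>2 else None
try:
    q,e=fit({"side":mask("side","push_stick")},STICK,[s["tcp_pos"][0],s["tcp_pos"][1],-1.276],z); print("stick",q,e)
    n=q[:2]+.14*np.array([np.cos(q[2]),np.sin(q[2])])-C;print("nose along/lat",n@F,n@L)
except Exception as x:print(x)
try:
    q,e=fit({"side":mask("side","carton")},CARTON,[.4845,.231,-1.325],.008); d=q[:2]-C;print("carton",q,e,"along/lat",d@F,d@L)
except Exception as x:print(x)
cv2.imwrite("pics/"+sys.argv[1]+".png",np.hstack([cv2.resize(a[120:320,250:480],None,fx=1.7,fy=1.7),cv2.resize(b[150:350,200:430],None,fx=1.7,fy=1.7)])[:,:,::-1])
E
python3 look.py p1
```

```text
8.4 [0.4232 0.4441 0.0863] [ 0.6263864   0.02401302 -2.29519104]
yaw stick -1.2737313111265958
stick [ 0.42313449  0.44109845 -1.39641013] 0.7910693883895874
nose along/lat -0.16820192225330163 -0.017980425089950874
carton [ 0.52433282  0.18712397 -1.27446502] 5.36631965637207 along/lat -0.03476722506686969 0.021878051107384305
```

View pics/p1.png

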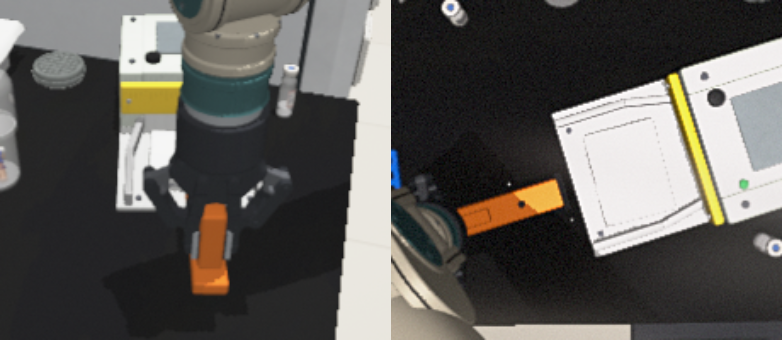

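```bash
cat > bar.py <<'E'
from h import *
s=state(); im=grab_frame("top"); h=cv2.cvtColor(im,cv2.COLOR_RGB2HSV)
m=((h[...,0]>5)&(h[...,0]<18)&(h[...,1]>170)&(h[...,2]>70)).astype(np.uint8); m[:180]=0; m[:,:215]=0
k,lab,st,_=cv2.connectedComponentsWithStats(m); i=1+st[1:,4].argmax(); m=(lab==i)
C=np.array((.5135,.1475));F=np.array([np.cos(-1.276),np.sin(-1.276)]);L=np.array([-F[1],F[0]])
v,u=np.nonzero(m); P=toz("top",np.c_[u,v],s["tcp_pos"][2]-.0266+.016)[:,:2]-C
a,l=P@F,P@L; print(m.sum(),"front",np.percentile(a,99.5))
A=np.arange(a.max()-.07,a.max()-.008,.004); mid=[(l[abs(a-x)<.003].min()+l[abs(a-x)<.003].max())/2 for x in A]; w=[np.ptp(l[abs(a-x)<.003]) for x in A]
p=np.polyfit(A,mid,1);print("width",np.median(w),"lat at front",np.polyval(p,a.max()),"rel yaw",p[0],np.round(mid,4))
t=s["tcp_pos"][:2]-C;print("tcp along/lat",t@F,t@L)
E
python3 bar.py
```

```text
739 front -0.17980054660567904
width 0.0347533601786835 lat at front -0.0005432443485197818 rel yaw -0.00878436420136153 [-0.      0.0001 -0.0002 -0.0001 -0.0004 -0.0003  0.0001  0.0002  0.0002
  0.0003 -0.0003 -0.0005 -0.0004 -0.0007 -0.0003 -0.0006]
tcp along/lat -0.3100040812448514 -0.0002581013470305218
```

Request:
step_arm(steps=[[[0,0,-0.015],0],[[0,0,-0.015],0],[[0,0,-0.015],0],[[0,0,-0.004],0],[[0,0,0],0],[[0.0029,-0.0096,0],0],[[0.0029,-0.0096,0],0],[[0.0029,-0.0096,0],0]])

```text
clock: 9.65
tcp_pos: [0.4324, 0.4145, 0.0378]
tool_rot: [0.595, 0.804, 0.0, 0.0]
wrist_force: [-0.3, -0.6, -2.0]
finger_gap: 0.0229
finger_force: 97.3
```

Request:
step_arm(steps=[[[0.0012,-0.0038,0],0],[[0.0012,-0.0038,0],0],[[0.0012,-0.0038,0],0],[[0.0012,-0.0038,0],0],[[0.0012,-0.0038,0],0],[[0.0012,-0.0038,0],0],[[0.0012,-0.0038,0],0],[[0.0012,-0.0038,0],0]])

```text
clock: 10.65
tcp_pos: [0.4417, 0.3847, 0.0374]
tool_rot: [0.595, 0.804, 0.0, 0.0]
wrist_force: [-0.7, 1.7, -0.0]
finger_gap: 0.0227
finger_force: 97.4
```

```bash
cat > c.py <<'E'
from fit import *
grab_frame("top"); q,e=fit({"top":mask("top","carton")},CARTON,[.49,.21,-1.3],.008)
C=(.5135,.1475);F=np.array([np.cos(-1.276),np.sin(-1.276)]);L=np.array([-F[1],F[0]]);d=q[:2]-C;print("carton",q,e,"along/lat",d@F,d@L)
E
python3 bar.py; python3 c.py
```

```text
480 front -0.12724830731140196
width 0.032631934402818634 lat at front 0.016775337947849606 rel yaw 0.2999321635177711 [ 0.0004  0.0005 -0.0001 -0.      0.     -0.0002  0.0002  0.0002 -0.0004
  0.0004  0.0001  0.0154  0.0149  0.0149  0.0147  0.0154]
tcp along/lat -0.2478153681715927 0.00016794330326427628
carton [ 0.50530607  0.20090792 -1.16020576] 15.040823936462402 along/lat -0.05348468069544518 0.007676948128219679
```

```bash
python3 - <<'E'
from h import *
b=grab_frame("top");cv2.imwrite("pics/p2.png",cv2.resize(b[160:310,260:480],None,fx=3.5,fy=3.5)[:,:,::-1])
E
```

```text
(no output)
```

View pics/p2.png

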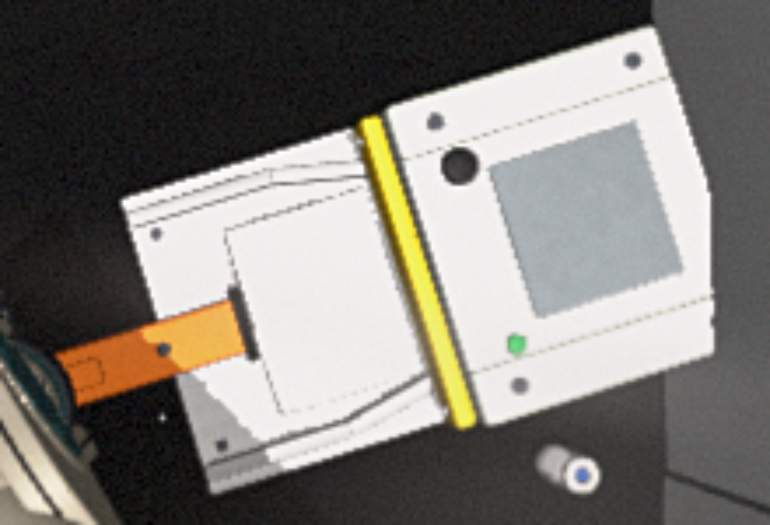

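Request:
step_arm(steps=[[[0.0006,-0.0019,0],0],[[0.0006,-0.0019,0],0],[[0.0006,-0.0019,0],0],[[0.0006,-0.0019,0],0],[[0.0006,-0.0019,0],0],[[0.0006,-0.0019,0],0],[[0.0006,-0.0019,0],0],[[0.0006,-0.0019,0],0]])

```text
clock: 11.85
tcp_pos: [0.4463, 0.3695, 0.0373]
tool_rot: [0.595, 0.804, -0.0, -0.0]
wrist_force: [0.1, 0.5, -2.1]
finger_gap: 0.0226
finger_force: 97.4
```

Request:
step_arm(steps=[[[0.0006,-0.0019,0],0],[[0.0006,-0.0019,0],0],[[0.0006,-0.0019,0],0],[[0.0006,-0.0019,0],0],[[0.0006,-0.0019,0],0],[[0.0006,-0.0019,0],0],[[0.0006,-0.0019,0],0],[[0.0006,-0.0019,0],0]])

```text
clock: 12.85
tcp_pos: [0.4511, 0.3543, 0.0373]
tool_rot: [0.595, 0.804, -0.0, -0.0]
wrist_force: [-0.5, 1.1, -2.2]
finger_gap: 0.023
finger_force: 97.4
```

Request:
step_arm(steps=[[[0.0006,-0.0019,0],0],[[0.0006,-0.0019,0],0],[[0.0006,-0.0019,0],0],[[0.0006,-0.0019,0],0],[[0.0006,-0.0019,0],0],[[0.0006,-0.0019,0],0],[[0.0006,-0.0019,0],0],[[0.0006,-0.0019,0],0]])

```text
clock: 13.85
tcp_pos: [0.4559, 0.3391, 0.0373]
tool_rot: [0.595, 0.804, -0.0, 0.0]
wrist_force: [-0.9, 0.6, -2.8]
finger_gap: 0.0232
finger_force: 97.4
```

Request:
step_arm(steps=[[[0.0006,-0.0019,0],0],[[0.0006,-0.0019,0],0],[[0.0006,-0.0019,0],0],[[0.0006,-0.0019,0],0],[[0.0006,-0.0019,0],0],[[0.0006,-0.0019,0],0],[[0.0006,-0.0019,0],0],[[0.0006,-0.0019,0],0]])

```text
clock: 14.85
tcp_pos: [0.4606, 0.3253, 0.0377]
tool_rot: [0.594, 0.804, 0.001, -0.001]
wrist_force: [-1.3, 5.0, -1.5]
finger_gap: 0.023
finger_force: 97.5
```

```bash
python3 bar.py; python3 - <<'E'
from h import *
b=grab_frame("top");cv2.imwrite("pics/p3.png",cv2.resize(b[160:310,260:480],None,fx=3.5,fy=3.5)[:,:,::-1])
E
```

```text
226 front -0.06406865213923306
width 0.0302943224761386 lat at front 0.02190586568461362 rel yaw 0.3537211123773833 [0.0008 0.0011 0.0012 0.0012 0.001  0.0007 0.0014 0.0015 0.0012 0.0163
 0.0163 0.0161 0.0162 0.0162 0.0163 0.0166]
tcp along/lat -0.18548133784226273 0.0010810526682161288
```

View pics/p3.png

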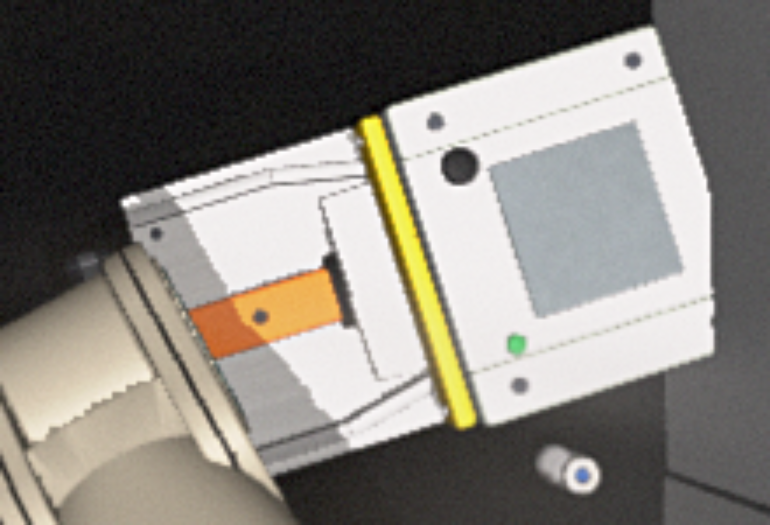

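Request:
step_arm(steps=[[[0.0005,-0.0019,0],0],[[0.0005,-0.0019,0],0],[[0.0005,-0.0019,0],0],[[0.0005,-0.0019,0],0],[[0.0005,-0.0019,0],0],[[0.0005,-0.0019,0],0],[[0.0005,-0.0019,0],0],[[0.0005,-0.0019,0],0]])

```text
clock: 15.95
tcp_pos: [0.4648, 0.3087, 0.0374]
tool_rot: [0.595, 0.804, 0.0, 0.0]
wrist_force: [-0.9, 4.0, -1.6]
finger_gap: 0.0232
finger_force: 97.2
```

Request:
step_arm(steps=[[[0.0006,-0.0019,0],0],[[0.0006,-0.0019,0],0],[[0.0006,-0.0019,0],0],[[0.0006,-0.0019,0],0],[[0.0006,-0.0019,0],0],[[0.0006,-0.0019,0],0],[[0.0006,-0.0019,0],0],[[0.0006,-0.0019,0],0]])

```text
clock: 16.95
tcp_pos: [0.4695, 0.2935, 0.0373]
tool_rot: [0.595, 0.804, -0.0, -0.0]
wrist_force: [-0.9, 4.7, -1.9]
finger_gap: 0.0227
finger_force: 97.4
```

Request:
step_arm(steps=[[[0.0006,-0.0019,0],0],[[0.0006,-0.0019,0],0],[[0.0006,-0.0019,0],0],[[0.0006,-0.0019,0],0],[[0.0006,-0.0019,0],0],[[0.0006,-0.0019,0],0],[[0.0006,-0.0019,0],0],[[0.0006,-0.0019,0],0]])

```text
clock: 17.95
tcp_pos: [0.4743, 0.2783, 0.0373]
tool_rot: [0.595, 0.804, -0.0, -0.0]
wrist_force: [-0.7, 3.8, -3.0]
finger_gap: 0.0228
finger_force: 97.4
```

Request:
step_arm(steps=[[[0.0003,-0.001,0],0],[[0.0003,-0.001,0],0],[[0.0003,-0.001,0],0],[[0.0003,-0.001,0],0],[[0.0003,-0.001,0],0],[[0.0003,-0.001,0],0],[[0.0003,-0.001,0],0],[[0.0003,-0.001,0],0]])

```text
clock: 18.95
tcp_pos: [0.4767, 0.2704, 0.0373]
tool_rot: [0.595, 0.804, -0.0, 0.0]
wrist_force: [-1.3, 4.3, -1.5]
finger_gap: 0.0229
finger_force: 97.4
```

Request:
step_arm(steps=[[[0.0003,-0.001,0],0],[[0.0003,-0.001,0],0],[[0.0003,-0.001,0],0],[[0.0003,-0.001,0],0],[[0,0,0],0],[[0,0,0],0],[[0,0,0],0],[[0,0,0],0]])

```text
clock: 19.95
tcp_pos: [0.4779, 0.2663, 0.0373]
tool_rot: [0.595, 0.804, -0.0, 0.0]
wrist_force: [-0.4, 2.8, -1.8]
finger_gap: 0.0229
finger_force: 97.4
```

Request:
step_arm(steps=[[[0.0003,-0.001,0],0],[[0.0003,-0.001,0],0],[[0.0003,-0.001,0],0],[[0.0003,-0.001,0],0],[[0.0003,-0.001,0],0],[[0,0,0],0],[[0,0,0],0],[[0,0,0],0]])

```text
clock: 20.95
tcp_pos: [0.4794, 0.2613, 0.0373]
tool_rot: [0.595, 0.804, -0.0, 0.0]
wrist_force: [-1.6, 3.9, -1.2]
finger_gap: 0.023
finger_force: 97.4
```

Request:
step_arm(steps=[[[0.0003,-0.001,0],0],[[0.0003,-0.001,0],0],[[0.0003,-0.001,0],0],[[0.0003,-0.001,0],0],[[0,0,0],0],[[0,0,0],0],[[0,0,0],0],[[0,0,0],0]])

```text
clock: 21.95
tcp_pos: [0.4805, 0.2582, 0.0375]
tool_rot: [0.595, 0.804, 0.001, -0.001]
wrist_force: [-2.0, 6.3, -0.4]
finger_gap: 0.0227
finger_force: 97.6
```

Request:
step_arm(steps=[[[0.0003,-0.001,0],0],[[0.0003,-0.001,0],0],[[0,0,0],0],[[0,0,0],0],[[0,0,0],0],[[0,0,0],0],[[0,0,0],0],[[0,0,0],0]])

```text
clock: 22.95
tcp_pos: [0.4809, 0.2572, 0.0378]
tool_rot: [0.594, 0.804, 0.001, -0.002]
wrist_force: [-3.8, 8.8, 0.2]
finger_gap: 0.0228
finger_force: 97.7
```

Request:
step_arm(steps=[[[0.0003,-0.001,0],0],[[0.0003,-0.001,0],0],[[0,0,0],0],[[0,0,0],0],[[0,0,0],0],[[0,0,0],0],[[0,0,0],0],[[0,0,0],0]])

```text
clock: 23.95
tcp_pos: [0.4813, 0.2562, 0.038]
tool_rot: [0.594, 0.804, 0.002, -0.002]
wrist_force: [-3.8, 12.0, 1.8]
finger_gap: 0.0235
finger_force: 97.9
```

Request:
step_arm(steps=[[[0,0,0],0],[[0,0,0],0],[[0,0,0],0],[[0,0,0],0],[[0,0,0],0],[[0,0,0],0],[[0,0,0],0],[[0,0,0],0]])

```text
clock: 24.95
tcp_pos: [0.4813, 0.2562, 0.038]
tool_rot: [0.594, 0.804, 0.002, -0.002]
wrist_force: [-4.1, 12.3, 2.3]
finger_gap: 0.0231
finger_force: 97.9
```

Request:
step_arm(steps=[[[-0.0006,0.002,0],0],[[-0.0006,0.002,0],0],[[-0.0012,0.004,0],0],[[-0.0018,0.006,0],0],[[-0.003,0.01,0],0],[[-0.003,0.01,0],0],[[-0.003,0.01,0],0],[[-0.003,0.01,0],0]])

```text
clock: 25.95
tcp_pos: [0.4653, 0.3083, 0.0373]
tool_rot: [0.595, 0.804, -0.0, 0.0]
wrist_force: [0.5, 0.1, -1.4]
finger_gap: 0.0229
finger_force: 97.3
```

Request:
step_arm(steps=[[[-0.0045,0.015,0],0],[[-0.0045,0.015,0],0],[[-0.0045,0.015,0],0],[[-0.0045,0.015,0],0],[[-0.0045,0.015,0],0],[[-0.0045,0.015,0],0],[[-0.0045,0.015,0],0],[[-0.0045,0.015,0],0]])

```text
clock: 26.95
tcp_pos: [0.4293, 0.4284, 0.0373]
tool_rot: [0.595, 0.804, -0.0, 0.0]
wrist_force: [0.1, 0.6, -1.6]
finger_gap: 0.0225
finger_force: 97.3
```

Request:
step_arm(steps=[[[-0.0045,0.015,0],0],[[-0.0045,0.012,0],0],[[0,0,0],0],[[0,0,0],0],[[0,0,0],0],[[0,0,0],0],[[0,0,0],0],[[0,0,0],0]])

```text
clock: 27.95
tcp_pos: [0.4207, 0.4543, 0.0373]
tool_rot: [0.595, 0.804, 0.0, 0.0]
wrist_force: [0.9, -0.5, -1.5]
finger_gap: 0.0232
finger_force: 97.3
```

```bash
python3 bar.py; python3 - <<'E'
from h import *
a=grab_frame("side");b=grab_frame("top")
cv2.imwrite("pics/p4.png",np.hstack([cv2.resize(a[120:320,250:480],None,fx=1.7,fy=1.7),cv2.resize(b[150:350,200:430],None,fx=1.7,fy=1.7)])[:,:,::-1])
E
```

```text
709 front -0.18936460499755328
width 0.03458728893792811 lat at front 5.425900654338917e-05 rel yaw -0.008480296507217712 [ 0.0003  0.0005  0.0005  0.0006  0.0003  0.0007  0.0008  0.0008  0.0006
  0.0006  0.0007 -0.0003 -0.0001 -0.0001 -0.      0.0004]
tcp along/lat -0.3205562987878789 0.0003372052697901014
```

View pics/p4.png

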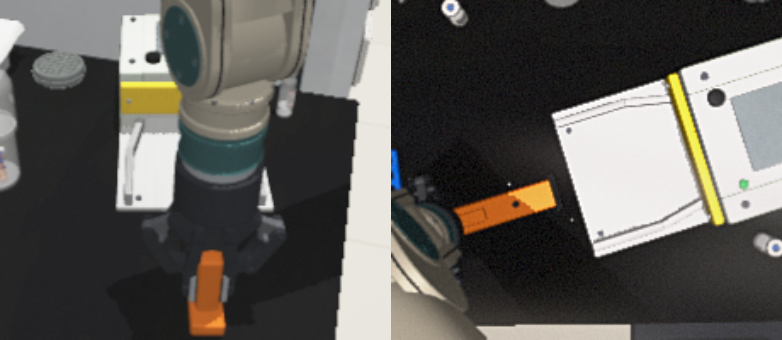

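Request:
step_arm(steps=[[[0,0,-0.003],0],[[0,0,-0.003],0],[[0,0,-0.002],0],[[0,0,-0.001],0],[[0,0,-0.001],0],[[0,0,-0.0005],0],[[0,0,0],0],[[0,0,0],0]])

```text
clock: 29.1
tcp_pos: [0.4206, 0.4545, 0.0269]
tool_rot: [0.595, 0.804, 0.0, 0.0]
wrist_force: [-0.0, -0.2, -1.8]
finger_gap: 0.0228
finger_force: 97.3
```

Request:
step_arm(steps=[[[0,0,-0.0005],0],[[0,0,-0.0005],0],[[0,0,0],0],[[0,0,0],0],[[0,0,0],0],[[0,0,0],0],[[0,0,0],0],[[0,0,0],0]])

```text
clock: 30.1
tcp_pos: [0.4207, 0.4546, 0.0266]
tool_rot: [0.595, 0.804, 0.0, 0.0]
wrist_force: [-0.8, -2.5, 5.7]
finger_gap: 0.0227
finger_force: 98.3
```

Down on the bench (upward force). Release and rise.

Request:
step_arm(steps=[[[0,0,0],0],[[0,0,0],0],[[0,0,0],0],[[0,0,0],0],[[0,0,0],0],[[0,0,0],0],[[0,0,0],0],[[0,0,0],0]], grip=-1)

```text
clock: 31.1
tcp_pos: [0.4205, 0.4545, 0.0258]
tool_rot: [0.595, 0.804, -0.0, -0.0]
wrist_force: [-0.2, 0.6, -0.7]
finger_gap: 0.0853
finger_force: 0.0
```

Request:
step_arm(steps=[[[0,0,0.01],0],[[0,0,0.02],0],[[0,0,0.03],0],[[0,0,0.03],0],[[0,0,0.03],0],[[0,0,0.03],0],[[0,0,0],0],[[0,0,0],0]])

```text
clock: 32.1
tcp_pos: [0.4203, 0.4542, 0.1755]
tool_rot: [0.595, 0.804, -0.0, -0.0]
wrist_force: [-0.5, 0.4, -0.4]
finger_gap: 0.0853
finger_force: 0.0
```

```bash
python3 - <<'E'
from fit import *
print(state()["finger_gap"])
a=grab_frame("side");b=grab_frame("top")
try:print(fit({"side":mask("side","push_stick")},STICK,[.42,.4545,-1.276]))
except Exception as e:print(e)
cv2.imwrite("pics/p5.png",np.hstack([cv2.resize(a[120:320,200:430],None,fx=1.7,fy=1.7),cv2.resize(b[150:350,200:430],None,fx=1.7,fy=1.7)])[:,:,::-1])
E
```

```text
0.08531040733876116
(array([ 0.53615893,  0.30276155, -2.78822987]), np.float64(0.6936151385307312))
```

View pics/p5.png

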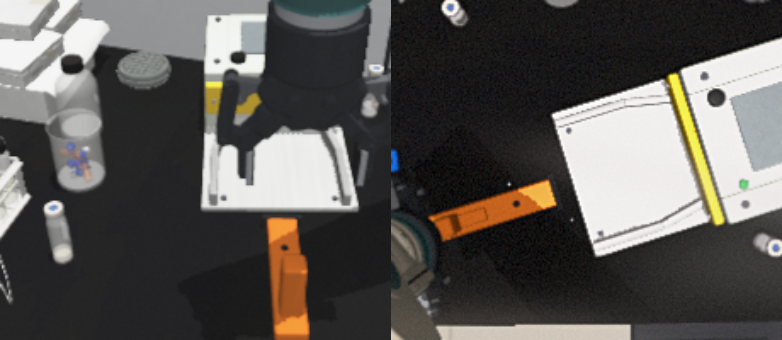

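The stick stands flat on the bench in front of the deck (side view, about pixel 290,280), with its nose clear. The deck is empty and the vials and beaker are untouched.

```bash
python3 -c "
from station import *
print(finish_job())"
```

```text
the job is handed in; nothing more can be done
None
```

I pushed the carton through the slot to the hidden stop, pressed it there at about 12–13 N (from the wrist force) for at least a second, then drew the stick out and stood it flat on the bench clear of the deck; the job is handed in, but no verdict came back.

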